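# Find the hematite tin by heft

### The arm

A 6-joint arm with a two-finger parallel gripper is mounted at the origin on the work surface. World frame = base frame: x ahead of the robot, y to its left, z up, the work surface at z = 0. Lengths are in mm, angles in rad, forces in N, time in s.
With the tool pointing down it reaches from about 400 to 925 mm from the base axis. Payload 12.5 kg.
Tool frame: the origin (TCP) lies midway between the tips of the shut fingers; the grasp point (between the pads) lies 19 mm behind it (env.pinch_z is the z of the grasp point in the tool frame, in mm); z points along the fingers, y is the line along which they close (so a half turn about z gives the same grasp; the last joint's range is limited). The gripper opens to 95 mm and grips with 3 to 60 N. Pads are 20 mm wide; open, the fingers measure 119 mm over their backs; the gripper's body (75 mm by 180 mm) begins 59 mm behind the grasp point.
Start: joints at [-1.355, 0.491, 1.559, -0, 1.092, -0.106], TCP at [197.695, -592.928, 214.661] pointing down, gripper open.
Joint ranges: [-3.1, 3.1], [-0.84, 2.19], [0.05, 2.79], [-1.13, 4.28], [0.06, 2.93], [-2.69, 2.69]. Speed limits (rad/s): [2.22, 2.22, 2.79, 3.14, 3.14, 3.14].

### API

Orientations are given as [roll, pitch, yaw] about the fixed x, y, z axes, in that order (R = Rz(yaw) Ry(pitch) Rx(roll)).
In Python, from cell import env, eyes gives the robot as it stands.
- The arm moves only by the shell command python3 -m inch 'ROWS'. ROWS is JSON, a list of rows, each a list of 3 entries, a list of its own where there are three numbers: the shift along the tool's x, y, z in units of 60 mm (1.0 is 60 mm), then the turn about the tool's z in units of 5 degrees (1.0 is 5 degrees), then the closure, from -1 (fully open) to 1 (shut). In form: [[[tx, ty, tz], turn, claw], ...]. A call has exactly 10 rows; each row shifts and turns the commanded pose from where the row before left it, along the tool's axes as they then stand; what a row does not reach is not made up. A row lasts 1/8 s, in which the tool goes at most 62.5 mm and 10.7 degrees, less where a joint would pass 70% of its speed; a pose out of reach is approached as far as the arm can. A call is refused whole if a number of a shift passes 1 or a number of a turn 1, either way. A call with a gripper value outside its range is refused whole. The fingers move at their own pace and stop on an object; the grip force is fixed at half the most. Time passes only in rows, so rows that do not move let the fingers close, or fill a call up. It gives the time, the measured TCP pose, the force, the opening and the grip force at its end, in the units of the state.
- env.state(): the state, without advancing time (a new reading comes with each control period).
- eyes.read_camera(name): name is "scene" or "top"; returns a dict with "pixels" (384x512x3 uint8, red, green, blue), "fx", "fy", "cx", "cy" (pixels), "extrinsics" (4x4, takes a point from world to camera coordinates). Camera axes: x right, y down, z forward; pixel columns grow to the right and rows downward; lengths in mm; the calibration is good to about 2 mm. A picture is of the moment at which its call begins. There is no depth.
- env.job_done(): hands the job in; it is judged then, once.
Trained networks look in a picture, given as the dict that the camera call returned (one of the last four; its "shot" number tells which), for a name from the list of things; names that differ only in an ending like _2 or _b are one class to them, and where a whole thing is asked for, a point or a joint stands for the part that bears it (a point fixed in the world has none). Each returns a list of dicts, best first, with "score" (0 to 1); they miss things now and then, are a little off and sometimes report something else, mostly with a low value. They report only what shows in the picture. A call takes as long as a camera call. They do not tell look-alikes from the thing itself.
- eyes.boxes_of(name, picture): "centre" ([row, column] in pixels, amid what is visible of it).
- eyes.cut_out(name, picture): "mask" (384x512 bool, what is visible of it) and "centre" ([row, column] in pixels, amid what is visible of it).
- eyes.spot_point(name, picture): "centre" ([row, column] in pixels: a listed point, or the origin of a listed thing).
The state is a dict: "t": time; "joints": joint angles; "qvel": joint speeds; "tau": joint torques, N m; "eef_pos": TCP position; "tcp_rot": TCP orientation; "ft_force": force on the tool from outside, world axes, zero at the start; "moment": the same for the moment, N m; "opening": opening from 0.0 (shut) to 1.0 (fully open); "grip_force": force on a finger pad.
Only numpy, scipy, OpenCV 4.12 (cv2) and the standard library are available. Lean on these libraries where they do the work, as an engineer would, in place of code of your own. Each camera call takes 0.05 s, during which the arm holds its last target. There are 200 camera calls.

### The job

Three look-alike tins stand on the shelf, each with a polished stone ball of the same size inside; one ball is hematite, so its tin is clearly the heaviest. Heft them to find that one, stand the two lighter tins upright in the wooden tray, and finish with the heaviest held up in the gripper, upright and at least 15 cm clear of the shelf - do not put it down. Do not drop or knock over a tin, and leave the desert rose, the saucer of garnets and the display block where they are.

Things in the scene. Friction and masses are not known exactly. Their poses are not given: they have to be found in the camera images.
- tin_1: one of three closed screw-lid tins of plain aluminium, all alike: upright cylinder 64 mm in diameter, 66 mm tall, smooth sides, lid flush and tight, one stone ball inside. Origin: centre of the underside, z up. At the start on the shelf, 100 mm or more between tin centres. 0.12 to 0.49 kg in all; any of the three may be the heaviest, by at least 0.15 kg
- tin_2: one of three closed screw-lid tins of plain aluminium, all alike: upright cylinder 64 mm in diameter, 66 mm tall, smooth sides, lid flush and tight, one stone ball inside. Origin: centre of the underside, z up. At the start on the shelf, 100 mm or more between tin centres. 0.12 to 0.49 kg in all; any of the three may be the heaviest, by at least 0.15 kg
- tin_3: one of three closed screw-lid tins of plain aluminium, all alike: upright cylinder 64 mm in diameter, 66 mm tall, smooth sides, lid flush and tight, one stone ball inside. Origin: centre of the underside, z up. At the start on the shelf, 100 mm or more between tin centres. 0.12 to 0.49 kg in all; any of the three may be the heaviest, by at least 0.15 kg
- tray: low open stock tray of brown wood lined with grey felt, loose, 0.9 kg, 140 mm (x) by 300 mm (y) outside, walls 8 mm thick and 20 mm high, floor 8 mm above the shelf; empty at the start, with room for all three tins in a row along y. Origin: centre of the underside, y along its length, z up
- desert_rose: bystander: sandy desert rose crystal cluster, about 85 mm across and 65 mm tall, loose, 0.14 kg. Origin: centre of the underside
- saucer: bystander: green glass saucer 116 mm in diameter, 18 mm tall, with small dark garnets in it, loose, 0.18 kg. Origin: centre of the underside
- display_block: bystander: dark wooden block 70 x 70 x 28 mm with a domed carnelian cabochon on top (40 mm tall in all), loose, 0.15 kg. Origin: centre of the underside
- cash_box: bystander: grey steel cash box 184 mm (x) by 254 mm (y) and 88 mm tall, lever clasp on its -x face (turned to face the tins), a steel caliper lying on its lid (105 mm tall in all); does not move. Origin: centre of the underside
Things that resemble listed ones, but are neither listed nor needed, are in the scene too. Leave any green or yellow look-alike of the tin_3 alone.

How it is judged:
By the outcome, as a careful person would: the job done as asked, in the order asked, and still so for the second after the job is handed in, while the arm keeps its last pose, push and grip.
It also fails if it takes over 72 s, if anything falls off the work surface, if the arm or the gripper's body presses on something with over 40 N, if the wrist force passes 120 N, or if a joint passes its speed limit or range.

## Working session

There is one attempt and no reset: what is moved stays moved. The work goes in short steps, Python scripts to look and compute and a shell command to move; the robot and the scene stay as the last step left them, time stands still between calls to the robot, and variables do not carry over. Pictures are saved under pics/ and viewed, at most 10 in all, crops included, and the job is handed in when it is done.

```bash
mkdir -p pics; ls
cat > h.py <<'E'
import numpy as np, cv2
from cell import env, eyes
def ray(p,rc,z):
    E=np.array(p["extrinsics"]);R,t=E[:3,:3],E[:3,3]
    d=R.T@np.array([(rc[1]-p["cx"])/p["fx"],(rc[0]-p["cy"])/p["fy"],1]);o=-R.T@t
    return o+d*(z-o[2])/d[2]
def proj(p,X):
    E=np.array(p["extrinsics"]);c=E[:3,:3]@np.array(X,float)+E[:3,3]
    return np.array([p["cy"]+p["fy"]*c[1]/c[2],p["cx"]+p["fx"]*c[0]/c[2]])
def save(p,n,box=None,s=1):
    im=p["pixels"][:,:,::-1]
    if box: im=im[box[0]:box[1],box[2]:box[3]]
    cv2.imwrite("pics/"+n,cv2.resize(im,None,fx=s,fy=s,interpolation=cv2.INTER_CUBIC))
E
python3 - <<'E'
from h import *
for c in("scene","top"):
    p=eyes.read_camera(c);save(p,c+"0.png",s=1.5)
    E=np.array(p["extrinsics"]);print(c,(-E[:3,:3].T@E[:3,3]).round())
    for n in("tin_1","tray","desert_rose","saucer","display_block","cash_box"):
        for m,f in(("box",eyes.boxes_of),("pt",eyes.spot_point)):
            for d in f(n,p): print(n,m,round(d["score"],2),np.round(d["centre"]),ray(p,d["centre"],33 if (n=="tin_1" and m=="box") else 0).round()[:2])
s=env.state();print(s["t"],s["eef_pos"],s["tcp_rot"],s["ft_force"],s["opening"],env.pinch_z)
E
```

```text
pics
scene [1303. -477. 1007.]
tin_1 box 0.97 [230. 182.] [ 557. -226.]
tin_1 box 0.92 [211. 161.] [ 449. -246.]
tin_1 box 0.84 [231. 218.] [ 626. -138.]
tin_1 box 0.8 [195. 208.] [477. -84.]
tin_1 box 0.79 [210. 124.] [ 377. -340.]
tin_1 pt 0.9 [235. 184.] [ 555. -225.]
tin_1 pt 0.79 [198. 210.] [465. -72.]
tin_1 pt 0.74 [214. 162.] [ 436. -243.]
tin_1 pt 0.6 [240. 136.] [ 484. -354.]
tin_1 pt 0.57 [241. 219.] [ 639. -145.]
tin_1 pt 0.57 [216. 127.] [ 378. -339.]
tray box 0.64 [170. 276.] [487. 199.]
tray pt 0.55 [174. 276.] [503. 186.]
desert_rose box 0.63 [271. 227.] [ 745. -183.]
desert_rose pt 0.78 [276. 227.] [ 760. -193.]
saucer box 0.75 [243. 286.] [767.  22.]
saucer pt 0.86 [245. 285.] [774.  14.]
saucer pt 0.54 [278. 224.] [ 762. -202.]
display_block box 0.64 [296. 162.] [ 707. -373.]
display_block pt 0.73 [295. 163.] [ 708. -371.]
cash_box box 0.58 [136. 362.] [533. 603.]
cash_box pt 0.91 [144. 361.] [567. 562.]
top [ 415.   79. 1088.]
tin_1 box 0.95 [264. 399.] [ 378. -330.]
tin_1 box 0.78 [230. 314.] [471. -85.]
tin_1 box 0.75 [203. 360.] [ 553. -223.]
tin_1 box 0.7 [229
[... 221 characters left out ...]
n_1 pt 0.59 [243. 362.] [ 437. -233.]
tray box 0.55 [220. 222.] [495. 189.]
tray pt 0.87 [222. 221.] [490. 191.]
tray pt 0.34 [138. 277.] [757.  28.]
desert_rose box 0.78 [141. 346.] [ 753. -192.]
desert_rose pt 0.92 [142. 344.] [ 751. -186.]
saucer box 0.97 [137. 279.] [761.  20.]
saucer pt 0.95 [138. 279.] [757.  20.]
display_block box 0.65 [157. 406.] [ 707. -378.]
display_block pt 0.97 [159. 403.] [ 700. -368.]
cash_box box 0.81 [192.  98.] [572. 571.]
cash_box pt 0.75 [197. 106.] [558. 547.]
cash_box pt 0.67 [228. 313.] [478. -88.]
1.3 [ 197.6619148  -592.93328914  214.63956564] [3.14153649e+00 3.16328903e-06 3.21705339e-01] [ 0.16186935 -0.00322042  0.02218991] 1.0008486781068509 -18.8
```

View pics/scene0.png

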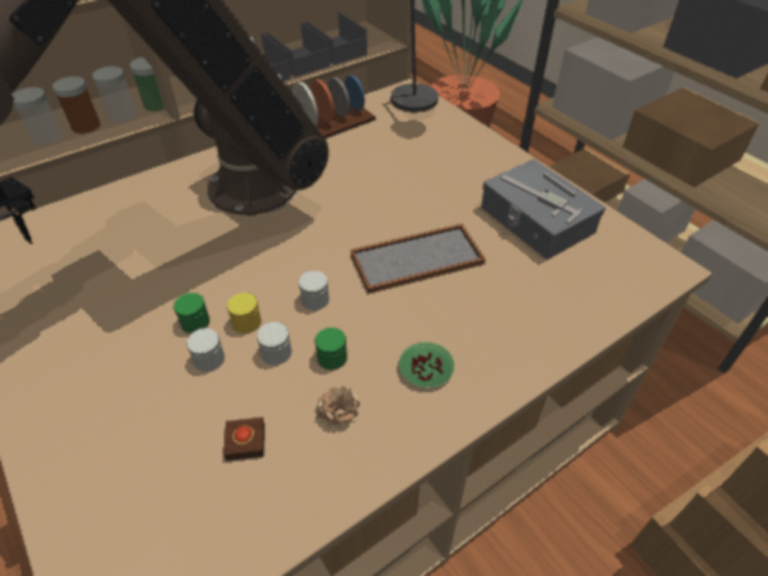

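View pics/top0.png

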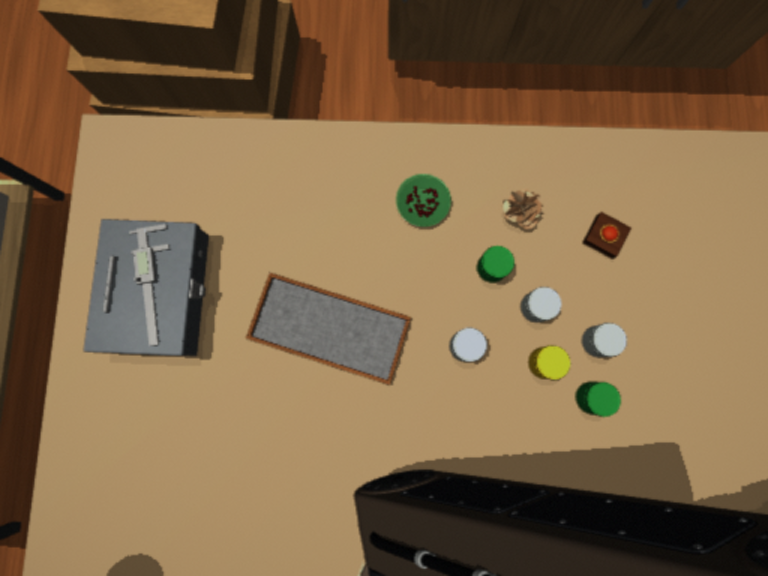

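The top view (native pixels) shows six possible tins. The three plain aluminium ones are A (col 313, row 230), B (362, 203) and C (405, 228). The look-alikes to leave are green (331, 176), yellow (368, 242) and green (400, 265). I choose the plain grey ones, and I'll fit their positions and check them in a crop.

```bash
cat >> h.py <<'E'
from scipy.optimize import minimize
a=np.linspace(0,2*np.pi,40)
def sil(p,xy,z0=0,h=66):
    P=np.array([proj(p,[xy[0]+32*np.cos(t),xy[1]+32*np.sin(t),z])[::-1] for z in(z0,z0+h) for t in a])
    m=np.zeros((1536,2048),np.uint8)
    cv2.fillConvexPoly(m,cv2.convexHull((P*4).astype(np.float32)).astype(np.int32),255)
    return cv2.resize(m,(512,384),interpolation=cv2.INTER_AREA)/255.
def fit(p,mask,xy):
    f=lambda v:np.abs(sil(p,v)-mask).sum()
    return minimize(f,xy,method="Nelder-Mead",options=dict(xatol=.3,initial_simplex=[xy,[xy[0]+10,xy[1]],[xy[0],xy[1]+10]]))
E
python3 - <<'E'
from h import *
c0=dict(A=(475,-86),B=(556,-223),C=(480,-340))
for c in("scene","top"):
    p=eyes.read_camera(c)
    if c=="top": save(p,"crop.png",(160,290,290,430),5)
    ms=eyes.cut_out("tin_1",p)
    for n,v in c0.items():
        q=proj(p,[*v,33])
        d=min(ms,key=lambda d:np.linalg.norm(np.array(d["centre"])-q))
        r=fit(p,d["mask"],np.array(v,float))
        m=d["mask"];print(c,n,np.round(d["centre"]),r.x.round(1),round(r.fun),m.sum(),p["pixels"][m].mean(0).round())
    d=eyes.cut_out("tray",p)[0];cs,_=cv2.findContours(d["mask"].astype(np.uint8),0,1)
    k=max(cs,key=cv2.contourArea)[:,0]
    W=np.array([ray(p,(y,x),14)[:2] for x,y in k],np.float32)
    print("tray",cv2.minAreaRect(W),d["score"])
E
```

```text
scene A [192. 208.] [476.3 -78.5] 27 465 [136. 134. 125.]
scene B [228. 184.] [ 557.7 -223.6] 33 543 [140. 139. 129.]
scene C [231. 134.] [ 492.7 -343.9] 47 540 [139. 139. 130.]
tray ((505.82794189453125, 193.0300750732422), (306.405029296875, 156.66226196289062), 72.51112365722656) 0.6
top A [229. 314.] [468.6 -78.1] 73 391 [173. 181. 186.]
top B [205. 362.] [ 550.1 -221.6] 40 482 [153. 158. 156.]
top C [228. 403.] [ 484.7 -342.3] 45 540 [145. 150. 145.]
tray ((500.5298767089844, 197.329833984375), (302.8026123046875, 144.92791748046875), 73.3077163696289) 0.62
```

View pics/crop.png

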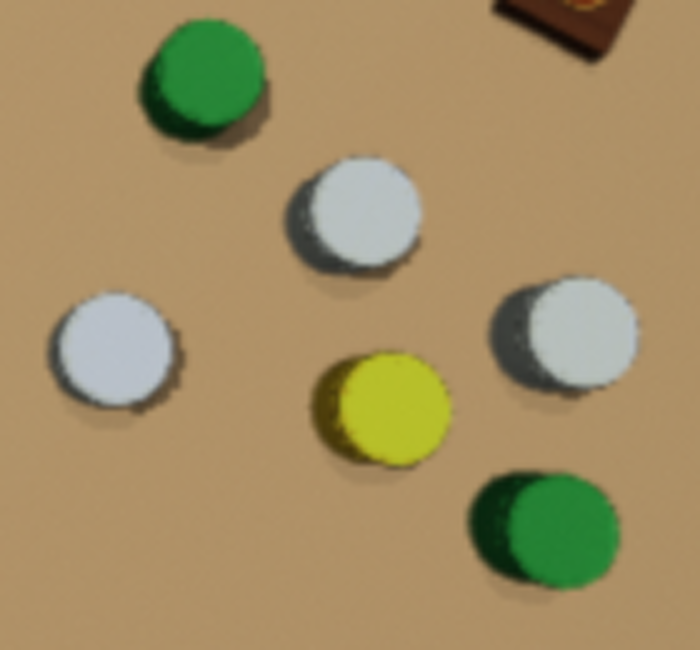

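The crop shows three grey lids at crop pixels (116,350), (366,211) and (583,333), which are A, B and C. The green and yellow ones are clearly different. I'll cross-check the lid centres against the silhouette fits.

```bash
cat >> h.py <<'E'
def go(x,y,pz):
    """shift in 60mm units from present to pinch point at x,y,pz"""
    s=env.state();e=np.array(s["eef_pos"]);w=s["tcp_rot"][2];d=np.array([x,y])-e[:2];c,n=np.cos(w),np.sin(w)
    return np.round([(d@[c,n])/60,(d@[n,-c])/60,(e[2]-(pz-19))/60],2)
E
python3 - <<'E'
from h import *
p=eyes.read_camera("top")
for n,x,y in(("A",116,350),("B",366,211),("C",583,333)):
    q=(160+(y+.5)/5-.5,290+(x+.5)/5-.5);print(n,ray(p,q,66).round(1))
print(go(486,-342,40))
E
```

```text
A [470.1 -76.4  66. ]
B [ 553.2 -220.3   66. ]
C [ 486.4 -342.3   66. ]
[ 5.88 -2.45  3.23]
```

```bash
python3 -m inch '[[[0.84,-0.35,0.2],0,-0.75],[[0.84,-0.35,0.2],0,-0.75],[[0.84,-0.35,0.2],0,-0.75],[[0.84,-0.35,0.2],0,-0.75],[[0.84,-0.35,0.2],0,-0.75],[[0.84,-0.35,0.2],0,-0.75],[[0.84,-0.35,0],0,-0.75],[[0,0,0],0,-0.75],[[0,0,0],0,-0.75],[[0,0,0],0,-0.75]]'
python3 - <<'E'
from h import *
p=eyes.read_camera("top");save(p,"c1.png",(130,300,280,450),4)
print(env.state()["ft_force"],env.state()["opening"],go(486,-342,40))
E
```

```text
t: 2.9
eef_pos: [485.1, -342.8, 142.7]
tcp_rot: [3.141, 0.0, 0.32]
ft_force: [-0.5, -0.5, -1.0]
opening: 0.879
grip_force: 0.0
[-0.15521343 -0.36063044 -0.05705826] 0.8758258169634144 [ 0.02 -0.01  2.03]
```

View pics/c1.png

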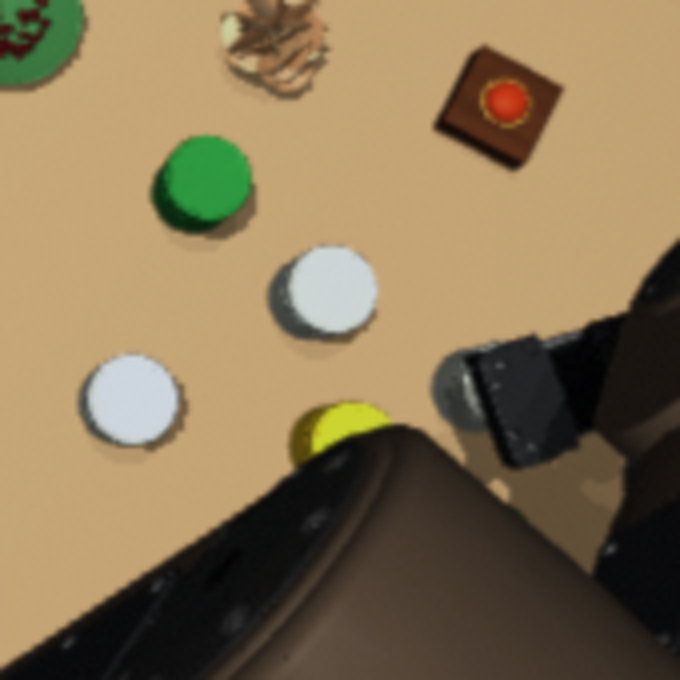

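The gripper sits over tin C (crop pixel about 520,400), with clear space around it. Next I descend and close.

```bash
python3 -m inch '[[[0.02,0,0.5],0,-0.75],[[0,0,0.5],0,-0.75],[[0,0,0.5],0,-0.75],[[0,0,0.35],0,-0.75],[[0,0,0.18],0,-0.75],[[0,0,0],0,-0.75],[[0,0,0],0,1],[[0,0,0],0,1],[[0,0,0],0,1],[[0,0,0],0,1]]'
```

```text
t: 4.2
eef_pos: [487.5, -342.0, 21.7]
tcp_rot: [3.14, -0.001, 0.322]
ft_force: [-0.6, -1.4, 5.9]
opening: 0.673
grip_force: 30.0
```

```bash
python3 -m inch '[[[0,0,-0.2],0,1],[[0,0,-0.4],0,1],[[0,0,-0.5],0,1],[[0,0,-0.4],0,1],[[0,0,-0.1],0,1],[[0,0,0],0,1],[[0,0,0],0,1],[[0,0,0],0,1],[[0,0,0],0,1],[[0,0,0],0,1]]'
python3 - <<'E'
from h import *
F=[]
for i in range(4): eyes.read_camera("top"); s=env.state();F.append(np.r_[s["ft_force"],s["moment"]])
print(np.round(F,2))
E
```

```text
t: 5.45
eef_pos: [487.0, -341.5, 116.6]
tcp_rot: [-3.141, 0.0, 0.322]
ft_force: [0.3, 0.3, -0.9]
opening: 0.671
grip_force: 30.0
[[-0.43  0.38 -0.92  0.01 -0.02 -0.01]
 [ 0.46  0.92 -1.5  -0.03 -0.02  0.04]
 [ 0.42  0.7  -0.9   0.    0.    0.06]
 [-0.15  0.26 -1.63 -0.   -0.01 -0.03]]
```

Tin C weighs about 0.13 kg. Any heaviest tin must be at least 0.27 kg, so C is a light one and goes to the far spot in the tray.

Run:
```python
from h import *
print(go(521,257,130),go(521,257,49))
```

```text
[ 3.69 -9.28  0.1 ] [ 3.69 -9.28  1.45]
```

```bash
python3 -m inch '[[[0.15,-0.4,-0.2],0,1],[[0.31,-0.77,-0.2],0,1],[[0.31,-0.77,-0.1],0,1],[[0.31,-0.77,0],0,1],[[0.31,-0.77,0],0,1],[[0.31,-0.77,0],0,1],[[0.31,-0.77,0],0,1],[[0.31,-0.77,0],0,1],[[0.31,-0.77,0],0,1],[[0.31,-0.77,0],0,1]]'
python3 -m inch '[[[0.31,-0.77,0],0,1],[[0.25,-0.65,0],0,1],[[0.15,-0.35,0],0,1],[[0.04,-0.15,0],0,1],[[0,0,0],0,1],[[0,0,0],0,1],[[0,0,0],0,1],[[0,0,0],0,1],[[0,0,0],0,1],[[0,0,0],0,1]]'
python3 - <<'E'
from h import *
p=eyes.read_camera("scene");save(p,"c2.png",(90,240,190,400),3.5)
print(env.state()["ft_force"],go(521,257,49))
E
```

```text
t: 6.9
eef_pos: [514.5, 133.9, 147.5]
tcp_rot: [3.141, -0.001, 0.322]
ft_force: [-0.4, -0.8, -0.7]
opening: 0.674
grip_force: 30.0
t: 8.15
eef_pos: [521.6, 254.9, 146.8]
tcp_rot: [3.141, 0.0, 0.322]
ft_force: [-0.0, -0.0, -1.4]
opening: 0.67
grip_force: 30.0
[-0.42071764 -0.66710367 -1.07180586] [ 0.   -0.03  1.95]
```

View pics/c2.png

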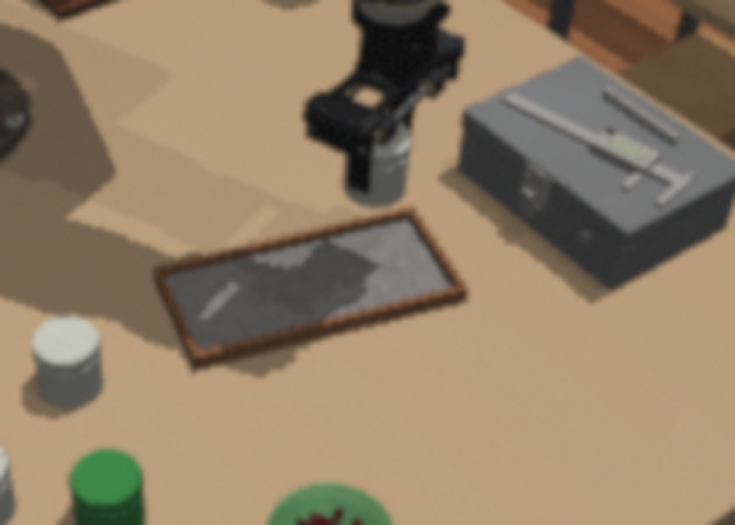

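Tin C hangs upright above the far end of the tray, and the tray corners show at crop (160,270), (412,212), (465,293) and (195,365). I'll check the tray centre from these before lowering.

Run:
```python
from h import *
p=eyes.read_camera("scene")
W=[ray(p,(90+y/3.5,190+x/3.5),20 if i<2 else 16)[:2] for i,(x,y) in enumerate([(158,268),(413,210),(466,290),(193,357)])]
W=np.array(W);print(W.round(),W.mean(0).round())
p=eyes.read_camera("top")
W=np.array([ray(p,(y/1.5,x/1.5),20)[:2] for x,y in[(271,274),(412,318),(391,383),(248,338)]]);print(W.round(),W.mean(0).round())
```

```text
[[402.  73.]
 [487. 351.]
 [611. 317.]
 [526.  32.]] [506. 193.]
[[604. 316.]
 [522.  31.]
 [394.  69.]
 [474. 354.]] [498. 192.]
```

```bash
python3 -m inch '[[[0,0,0.3],0,1],[[0,0,0.45],0,1],[[0,0,0.45],0,1],[[0,0,0.35],0,1],[[0,0,0.2],0,1],[[0,0,0.1],0,1],[[0,0,0.05],0,1],[[0,0,0.03],0,1],[[0,0,0],0,1],[[0,0,0],0,1]]'
```

```text
t: 9.55
eef_pos: [521.7, 255.1, 31.3]
tcp_rot: [3.142, -0.001, 0.322]
ft_force: [-0.3, 0.8, -1.0]
opening: 0.669
grip_force: 30.0
```

```bash
python3 -m inch '[[[0,0,0.015],0,1],[[0,0,0.01],0,1],[[0,0,0],0,1],[[0,0,0],0,-0.75],[[0,0,0],0,-0.75],[[0,0,0],0,-0.75],[[0,0,0],0,-0.75],[[0,0,-0.3],0,-0.75],[[0,0,-0.5],0,-0.75],[[0,0,-0.7],0,-0.75]]'
python3 - <<'E'
from h import *
print(env.state()["ft_force"],go(553,-222,130),go(553,-222,40))
E
```

```text
t: 10.8
eef_pos: [521.2, 254.9, 121.0]
tcp_rot: [3.141, 0.001, 0.322]
ft_force: [0.1, 0.4, 0.5]
opening: 0.874
grip_force: 0.0
[0.05732329 0.37653117 0.46201564] [-2.01  7.71  0.17] [-2.01  7.71  1.67]
```

```bash
python3 -m inch '[[[-0.1,0.4,0],0,-0.75],[[-0.25,0.96,0],0,-0.75],[[-0.25,0.96,0],0,-0.75],[[-0.25,0.96,0],0,-0.75],[[-0.25,0.96,0],0,-0.75],[[-0.25,0.96,0],0,-0.75],[[-0.25,0.96,0],0,-0.75],[[-0.25,0.96,0],0,-0.75],[[-0.12,0.45,0],0,-0.75],[[-0.04,0.14,0],0,-0.75]]'
python3 - <<'E'
from h import *
p=eyes.read_camera("scene")
p=eyes.read_camera("top");save(p,"c3.png",(120,290,170,420),3)
print(env.state()["ft_force"],go(553,-222,40))
E
```

```text
t: 12.05
eef_pos: [553.4, -223.5, 120.5]
tcp_rot: [3.141, -0.001, 0.32]
ft_force: [0.9, 0.6, 0.6]
opening: 0.88
grip_force: 0.0
[ 0.75018548  0.79714103 -0.15375625] [-0.01 -0.    1.65]
```

View pics/c3.png

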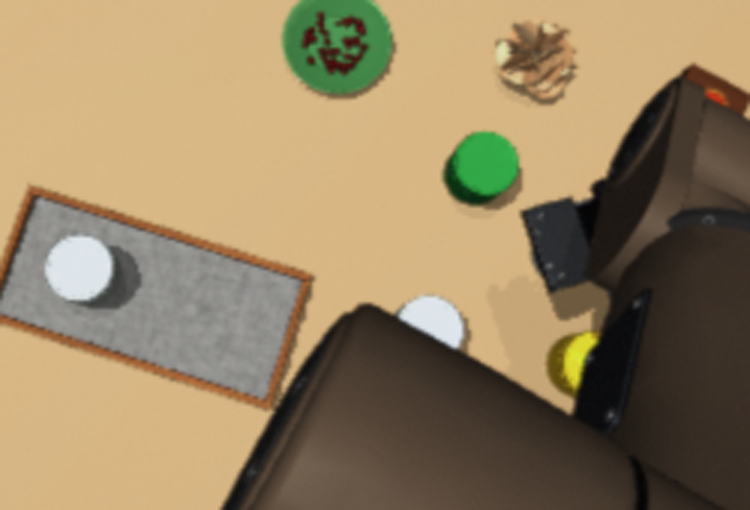

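Tin C stands upright in the tray at crop (80,268), nothing else has moved, and the gripper is over tin B. I'll descend, grip and lift.

```bash
python3 -m inch '[[[0,0,0.4],0,-0.75],[[0,0,0.5],0,-0.75],[[0,0,0.4],0,-0.75],[[0,0,0.25],0,-0.75],[[0,0,0.1],0,-0.75],[[0,0,0],0,-0.75],[[0,0,0],0,1],[[0,0,0],0,1],[[0,0,0],0,1],[[0,0,0],0,1]]'
python3 -m inch '[[[0,0,-0.2],0,1],[[0,0,-0.4],0,1],[[0,0,-0.5],0,1],[[0,0,-0.5],0,1],[[0,0,-0.2],0,1],[[0,0,0],0,1],[[0,0,0],0,1],[[0,0,0],0,1],[[0,0,0],0,1],[[0,0,0],0,1]]'
python3 - <<'E'
from h import *
F=[]
for i in range(5): eyes.read_camera("top"); F.append(env.state()["ft_force"])
print(np.round(F,2),np.mean(F,0))
E
```

```text
t: 13.4
eef_pos: [553.7, -222.2, 21.1]
tcp_rot: [3.141, -0.001, 0.322]
ft_force: [-1.0, -0.5, 6.1]
opening: 0.672
grip_force: 30.0
t: 14.65
eef_pos: [553.4, -221.9, 128.2]
tcp_rot: [-3.141, 0.0, 0.322]
ft_force: [0.2, 0.2, -4.1]
opening: 0.674
grip_force: 30.0
[[ 1.04  0.   -3.84]
 [ 0.62 -0.32 -4.95]
 [ 0.11 -0.46 -4.38]
 [-0.05 -0.03 -5.06]
 [ 0.15  1.2  -4.4 ]] [ 0.37286859  0.07822216 -4.52405154]
```

Tin B weighs about 0.46 kg. With a 0.49 kg limit and a gap of at least 0.15 kg, it must be the heaviest, and lifting A will confirm it. I'll set B back down.

```bash
python3 -m inch '[[[0,0,0.3],0,1],[[0,0,0.4],0,1],[[0,0,0.4],0,1],[[0,0,0.35],0,1],[[0,0,0.2],0,1],[[0,0,0.08],0,1],[[0,0,0.04],0,1],[[0,0,0.01],0,1],[[0,0,0],0,1],[[0,0,0],0,1]]'
```

```text
t: 16.15
eef_pos: [553.6, -222.1, 22.1]
tcp_rot: [3.141, -0.0, 0.322]
ft_force: [0.1, -0.8, -4.8]
opening: 0.674
grip_force: 30.0
```

```bash
python3 -m inch '[[[0,0,0.015],0,1],[[0,0,0.01],0,1],[[0,0,0],0,1],[[0,0,0],0,-0.75],[[0,0,0],0,-0.75],[[0,0,0],0,-0.75],[[0,0,0],0,-0.75],[[0,0,-0.4],0,-0.75],[[0,0,-0.6],0,-0.75],[[0,0,-0.7],0,-0.75]]'
python3 - <<'E'
from h import *
print(env.state()["ft_force"],go(471,-78,40))
E
```

```text
t: 17.4
eef_pos: [553.1, -221.9, 122.8]
tcp_rot: [-3.141, 0.001, 0.322]
ft_force: [0.2, 1.1, 0.1]
opening: 0.875
grip_force: 0.0
[0.20842396 1.05869827 0.08414408] [-0.54 -2.71  1.7 ]
```

```bash
python3 -m inch '[[[-0.06,-0.3,0],0,-0.75],[[-0.16,-0.8,0],0,-0.75],[[-0.16,-0.8,0],0,-0.75],[[-0.1,-0.5,0],0,-0.75],[[-0.04,-0.21,0],0,-0.75],[[-0.02,-0.1,0],0,-0.75],[[0,0,0],0,-0.75],[[0,0,0],0,-0.75],[[0,0,0],0,-0.75],[[0,0,0],0,-0.75]]'
python3 - <<'E'
from h import *
print(go(471,-78,40))
E
```

```text
t: 18.65
eef_pos: [471.4, -78.2, 122.2]
tcp_rot: [3.141, 0.0, 0.321]
ft_force: [0.3, -0.1, 0.0]
opening: 0.877
grip_force: 0.0
[-0.   -0.01  1.69]
```

```bash
python3 -m inch '[[[0,0,0.4],0,-0.75],[[0,0,0.5],0,-0.75],[[0,0,0.4],0,-0.75],[[0,0,0.27],0,-0.75],[[0,0,0.12],0,-0.75],[[0,0,0],0,-0.75],[[0,0,0],0,1],[[0,0,0],0,1],[[0,0,0],0,1],[[0,0,0],0,1]]'
python3 -m inch '[[[0,0,-0.2],0,1],[[0,0,-0.4],0,1],[[0,0,-0.5],0,1],[[0,0,-0.5],0,1],[[0,0,-0.4],0,1],[[0,0,-0.1],0,1],[[0,0,0],0,1],[[0,0,0],0,1],[[0,0,0],0,1],[[0,0,0],0,1]]'
python3 - <<'E'
from h import *
F=[]
for i in range(5): eyes.read_camera("top"); F.append(env.state()["ft_force"])
print(np.mean(F,0),go(482,131,49))
E
```

```text
t: 19.9
eef_pos: [471.5, -78.1, 21.3]
tcp_rot: [3.141, -0.001, 0.322]
ft_force: [-1.0, -0.6, 5.4]
opening: 0.672
grip_force: 30.0
t: 21.15
eef_pos: [471.1, -78.0, 146.4]
tcp_rot: [-3.141, 0.001, 0.322]
ft_force: [0.1, 0.3, -3.2]
opening: 0.676
grip_force: 30.0
[ 0.2586477   0.43281601 -2.39077251] [ 1.27 -3.25  1.95]
```

Tin A weighs about 0.25 kg, so B is confirmed as the heaviest. A goes to the near tray spot.

```bash
python3 -m inch '[[[0.13,-0.3,0],0,1],[[0.25,-0.65,0],0,1],[[0.27,-0.7,0],0,1],[[0.27,-0.7,0],0,1],[[0.2,-0.5,0],0,1],[[0.1,-0.27,0],0,1],[[0.05,-0.13,0],0,1],[[0,0,0],0,1],[[0,0,0],0,1],[[0,0,0],0,1]]'
python3 -m inch '[[[0,0,0.3],0,1],[[0,0,0.45],0,1],[[0,0,0.45],0,1],[[0,0,0.35],0,1],[[0,0,0.2],0,1],[[0,0,0.08],0,1],[[0,0,0.05],0,1],[[0,0,0.02],0,1],[[0,0,0],0,1],[[0,0,0],0,1]]'
```

```text
t: 22.65
eef_pos: [482.0, 130.4, 146.8]
tcp_rot: [3.141, 0.0, 0.321]
ft_force: [0.1, 0.1, -2.6]
opening: 0.671
grip_force: 30.0
t: 23.9
eef_pos: [482.0, 131.1, 33.1]
tcp_rot: [3.141, -0.001, 0.322]
ft_force: [0.4, -1.3, -3.0]
opening: 0.671
grip_force: 30.0
```

Contact is expected at a TCP height of about 29.3, so there are about 3.5 mm left to go.

```bash
python3 -m inch '[[[0,0,0.03],0,1],[[0,0,0.02],0,1],[[0,0,0.01],0,1],[[0,0,0],0,1],[[0,0,0],0,-0.75],[[0,0,0],0,-0.75],[[0,0,0],0,-0.75],[[0,0,-0.3],0,-0.75],[[0,0,-0.6],0,-0.75],[[0,0,-0.8],0,-0.75]]'
python3 - <<'E'
from h import *
print(go(553.4,-222,40))
E
```

```text
t: 25.15
eef_pos: [481.4, 131.0, 131.7]
tcp_rot: [-3.141, 0.002, 0.322]
ft_force: [0.3, -0.3, 0.1]
opening: 0.872
grip_force: 0.0
[-0.72  5.96  1.85]
```

```bash
python3 -m inch '[[[-0.04,0.36,0],0,-0.75],[[-0.1,0.8,0],0,-0.75],[[-0.1,0.9,0],0,-0.75],[[-0.12,0.9,0],0,-0.75],[[-0.12,0.9,0],0,-0.75],[[-0.1,0.9,0],0,-0.75],[[-0.08,0.7,0],0,-0.75],[[-0.04,0.35,0],0,-0.75],[[-0.02,0.15,0],0,-0.75],[[0,0,0],0,-0.75]]'
python3 - <<'E'
from h import *
p=eyes.read_camera("top");save(p,"c4.png",(120,290,170,420),3)
print(env.state()["eef_pos"],go(553.4,-222,40))
E
```

```text
t: 26.4
eef_pos: [553.9, -221.2, 131.1]
tcp_rot: [-3.141, 0.0, 0.322]
ft_force: [-0.1, -0.4, 0.9]
opening: 0.873
grip_force: 0.0
[ 553.84990052 -220.79278267  131.1901711 ] [-0.01  0.02  1.84]
```

View pics/c4.png

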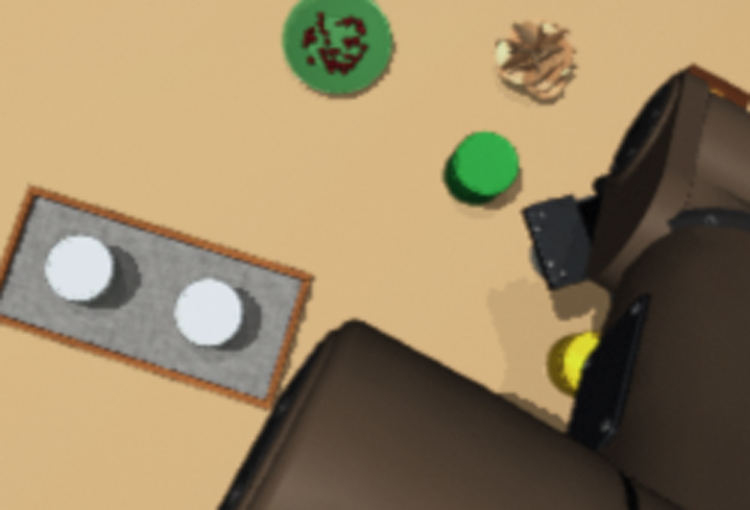

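Both light tins stand in the tray at crop (80,268) and (210,312), and nothing else has moved. Next I grip B and lift it about 230 mm.

```bash
python3 -m inch '[[[0,0.01,0.4],0,-0.75],[[0,0,0.5],0,-0.75],[[0,0,0.45],0,-0.75],[[0,0,0.32],0,-0.75],[[0,0,0.17],0,-0.75],[[0,0,0],0,-0.75],[[0,0,0],0,1],[[0,0,0],0,1],[[0,0,0],0,1],[[0,0,0],0,1]]'
python3 -m inch '[[[0,0,-0.2],0,1],[[0,0,-0.4],0,1],[[0,0,-0.5],0,1],[[0,0,-0.6],0,1],[[0,0,-0.6],0,1],[[0,0,-0.6],0,1],[[0,0,-0.5],0,1],[[0,0,-0.3],0,1],[[0,0,-0.1],0,1],[[0,0,0],0,1]]'
python3 -m inch '[[[0,0,0],0,1],[[0,0,0],0,1],[[0,0,0],0,1],[[0,0,0],0,1],[[0,0,0],0,1],[[0,0,0],0,1],[[0,0,0],0,1],[[0,0,0],0,1],[[0,0,0],0,1],[[0,0,0],0,1]]'
python3 - <<'E'
from h import *
p=eyes.read_camera("scene");save(p,"c5.png",s=1.5)
E
```

```text
t: 27.7
eef_pos: [554.3, -222.4, 21.5]
tcp_rot: [3.141, -0.001, 0.322]
ft_force: [-0.2, 1.8, 6.3]
opening: 0.675
grip_force: 30.0
t: 28.95
eef_pos: [553.9, -222.3, 248.6]
tcp_rot: [-3.141, 0.0, 0.322]
ft_force: [0.8, -0.0, -4.6]
opening: 0.671
grip_force: 30.0
t: 30.2
eef_pos: [554.2, -222.4, 248.8]
tcp_rot: [3.142, 0.0, 0.322]
ft_force: [-0.0, 0.5, -5.6]
opening: 0.673
grip_force: 30.0
```

View pics/c5.png

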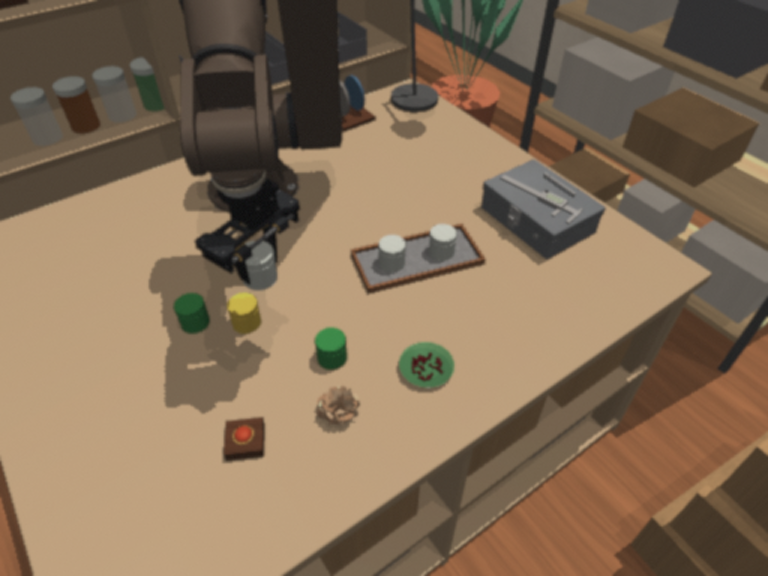

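The heavy tin is held upright at (262,265), about 227 mm above the shelf. The two light tins stand in the tray at (392,252) and (442,241), and the bystanders have not moved.

```bash
python3 -c "
from cell import env
print(env.job_done())"
```

```text
the job is handed in; nothing more can be done
None
```

I handed the job in with the heaviest tin (about 0.46 kg) held upright about 22 cm above the shelf, the two lighter ones (about 0.13 and 0.25 kg) upright in the tray, and everything else where it was; the judging result was not shown.

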